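Hang the keyhole headstock template on its screw

ROBOT

A 6-joint arm with a two-finger parallel gripper is mounted at the origin on the work surface. World frame = base frame: x ahead of the robot, y to its left, z up, the work surface at z = 0. Lengths are in m, angles in degrees, forces in N, time in s.
With the tool pointing down it reaches from about 0.375 to 0.9 m from the base axis. Payload 3.1 kg.
Tool frame: the origin (TCP) lies on the centre line of the jaws, within the pads' length; the fingertips stand 25 mm ahead of it and the grasp point (between the pads) lies 6 mm ahead of it; y points along the fingers, x is the direction in which the jaws open and shut, and the axes are right-handed (so a half turn about y gives the same grasp; the last joint's range is limited). The gripper opens to 87 mm and grips with 3 to 60 N. Pads are 19 mm wide; open, the fingers measure 117 mm over their backs; the gripper's body (75 mm by 190 mm) begins 51 mm behind the grasp point.
Start: joints at [-86.202, 30.224, 82.088, -0, 67.689, -10.227], TCP at [0.152, -0.606, 0.248] pointing down, gripper open.
Joint ranges: [-176.69, 176.69], [-43.24, 126.21], [12.49, 139.97], [-82, 262], [0, 151.66], [-163.58, 163.58]. Speed limits (degrees/s): [159.86, 159.86, 180, 180, 180, 180].

INTERFACE

Orientations are given as a 3x3 rotation matrix whose columns are the frame's x, y, z axes.
In Python, from rig import * gives the robot as it stands.
- The arm moves only by the tool play_rows, never from a script. Its argument "commands" is a list of rows, each a list of 2 entries, a list of its own where there are three numbers: the shift along the world's x, y, z in m, then the turn, a rotation vector about the world's x, y, z in rad. A call has 1 to 10 rows; each row is the pose to reach, as a shift and turn from the pose commanded when the call began; what a row does not reach only later rows make up. A row lasts 1/8 s, in which the tool goes at most 62.5 mm and 10.7 degrees, less where a joint would pass 70% of its speed; a pose out of reach is approached as far as the arm can. A call with a gripper value outside its range is refused whole. "gripper" is the finger opening in m, from 0 to 0.087, set as the call begins (left out, the last holds). The fingers move at their own pace and stop on an object; the grip force is fixed at half the most. Time passes only in rows, so rows that repeat a pose let the fingers close. It gives the time, the measured TCP pose, the force and the opening at its end, in the units of the state.
- read_state(): the state, without advancing time (a new reading comes with each control period).
- capture(name): name is "scene" or "top"; returns a dict with "frame" (384x512x3 uint8, red, green, blue), "depth" (384x512 float32, m along the optical axis (not along the pixel's ray), 0 where there is no reading), "mtx" (3x3 intrinsics, pixels), "dist_coeffs" ([k1, k2, p1, p2, k3] as OpenCV has them; the pictures are not rectified), "cam_to_world" (4x4, takes a point from camera to world coordinates). Camera axes: x right, y down, z forward; pixel columns grow to the right and rows downward; lengths in m; the calibration is good to about 2 mm. A picture is of the moment at which its call begins.
- hand_in(): hands the job in, once; it reports no verdict.
The state is a dict: "time_s": time; "joint_positions": joint angles; "qvel": joint speeds; "tau": joint torques, N m; "position": TCP position; "tcp_rot": TCP orientation; "force": force on the tool from outside, world axes, zero at the start; "moment": the same for the moment, N m; "opening": opening from 0.0 (shut) to 1.0 (fully open).
Only numpy, scipy, OpenCV 4.12 (cv2) and the standard library are available. Lean on these libraries where they do the work, as an engineer would, in place of code of your own. Each camera call takes 0.05 s, during which the arm holds its last target. There are 200 camera calls.

TASK

Of the two plywood guitar templates standing in the bench rack, take the one with the keyhole slot and hang it on the round-headed screw of the little tool board: pass the wide part of the keyhole over the screw head, then bring the template down until the screw sits at the top of the narrow slot, and let go so that it hangs straight. Leave the other template in the rack.

Things in the scene. Friction and masses are not known exactly. Their poses are not given: they have to be found in the camera images.
- template: The one to hang: plywood plate 10 mm thick (x), 100 wide (y), 235 tall (z), headstock shape: sloping shoulders, then a neck stub 45 wide at z 175-235 to grip from above. About 0.15 kg, front and back alike. Origin: centre of underside, z up. It stands in the groove of a fixed wooden rack, left or right of the other; groove floor 12 mm, walls 52 mm above the bench: lift 45 mm to clear.
- slot_end (a point): Closed upper end of the template's keyhole, 125 mm above its origin, y = 0, mid-thickness; axes as the template's. Below it the keyhole (through, centred at y = 0) is a slot 14 mm wide down to template z = 100, widens like a funnel to z = 75, and is 44 mm wide at z 48-75. Once hung it lies about 4 mm above screw_neck.
- screw_neck (a point): Middle of the neck of the steel screw in a fixed upright board, 165 mm above the bench. x: along the screw, out of the board, away from the robot; z up. Neck 8 mm thick, from the board face (x = -12) to the head (x = 12 to 17), a disc 22 mm across. Board 280 wide, 18 thick, top 25 mm above the screw. A headless dowel, 14 thick, 30 long, is some 145 mm beside it: not to be used.
- other_template: The one to leave alone: same plywood, thickness, width, height and neck stub, but square shoulders and only a plain round hole, 44 mm across, centred 90 mm up. Its middle is about 125 mm from the other's, in the same groove. Origin: centre of underside, z up.
There are look-alikes about, which are no part of the job. What is shaped like the template but turquoise is not meant.

How it is judged:
By the outcome, as a careful person would: the job done as asked, in the order asked, and still so for the second after the job is handed in, with the robot touching nothing.
It also fails if it takes over 42 s, if anything falls off the work surface, if the arm or the gripper's body presses on something with over 40 N, if the wrist force passes 120 N, or if a joint passes its speed limit or range.

## Working session

There is one attempt and no reset: what is moved stays moved. The work goes in short steps, Python scripts to look and compute and a tool call to move; the robot and the scene stay as the last step left them, time stands still between calls to the robot, and variables do not carry over. Pictures are saved under pics/ and viewed, about 8 in all and at most 12, crops included, and the job is handed in when it is done.

Besides the shell and the picture viewer there is one more tool, called after "Emit:" by a JSON object that holds its "fn" and its "kwargs". play_rows: Moves the arm, as the interface text tells. Its arguments: {"type":"object","properties":{"commands":{"type":"array"},"gripper":{"type":"number"}},"required":["commands"]}

```bash
mkdir -p pics
cat > h.py <<'E'
from rig import *
import numpy as np, cv2
def cap(n):
    c=capture(n); np.savez('pics/%s.npz'%n,**c); return c
def pts(c):
    h,w=c['depth'].shape; u,v=np.meshgrid(np.arange(w),np.arange(h))
    p=cv2.undistortPoints(np.stack([u,v],-1).reshape(-1,1,2).astype(np.float64),c['mtx'],c['dist_coeffs']).reshape(h,w,2)
    d=c['depth'][...,None].astype(float)
    P=np.concatenate([p*d,d],-1)@c['cam_to_world'][:3,:3].T+c['cam_to_world'][:3,3]
    P[c['depth']==0]=np.nan
    return P
def save(img,f): cv2.imwrite('pics/'+f,img[...,::-1])
E
python3 - <<'E'
from h import *
for n in('scene','top'):
    c=cap(n); save(c['frame'],n+'0.png'); print(n,c['cam_to_world'].round(3).tolist(),c['mtx'][0,0], (c['depth']>0).mean())
s=read_state();print(s)
E
```

```text
scene [[-0.24, 0.633, -0.736, 1.047], [0.971, 0.167, -0.172, 0.126], [0.014, -0.756, -0.654, 0.669], [0.0, 0.0, 0.0, 1.0]] 385.3376181142771 0.9958343505859375
top [[0.021, -0.988, 0.156, 0.287], [-1.0, -0.023, -0.009, 0.01], [0.013, -0.156, -0.988, 1.197], [0.0, 0.0, 0.0, 1.0]] 478.207545085018 0.9962615966796875
{'time_s': 0.1, 'joint_positions': array([-8.62025293e+01,  3.02735239e+01,  8.21487068e+01, -2.04890393e-05,
        6.76877409e+01, -1.02286375e+01]), 'qvel': array([ 0.06462908, -0.01470423, -0.22293992,  0.02911782,  0.05318162,
        0.07803506]), 'tau': array([ 4.95250151e-04, -4.40985703e+01, -1.77150840e+01,  6.34731981e-02,
        5.34255698e-02, -3.97497331e-05]), 'position': array([ 0.15145146, -0.60575438,  0.24667254]), 'tcp_rot': array([[ 2.42364021e-01, -1.27449433e-04,  9.70185377e-01],
       [-9.70183546e-01,  1.91512996e-03,  2.42363815e-01],
       [-1.88892022e-03, -9.99998158e-01,  3.40509256e-04]]), 'force': array([-0.20506422,  0.74112245,  0.52614321]), 'moment': array([ 0.04777008, -0.02702313, -0.02093272]), 'opening': 0.9969490657372021}
```

View pics/scene0.png

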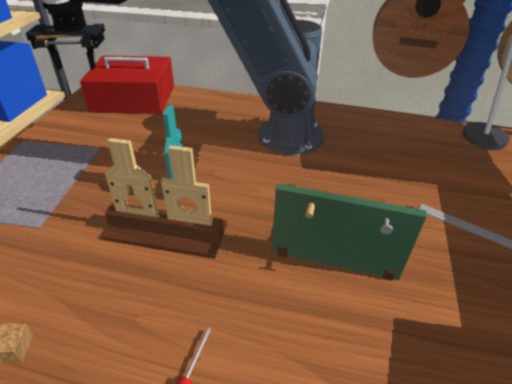

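View pics/top0.png

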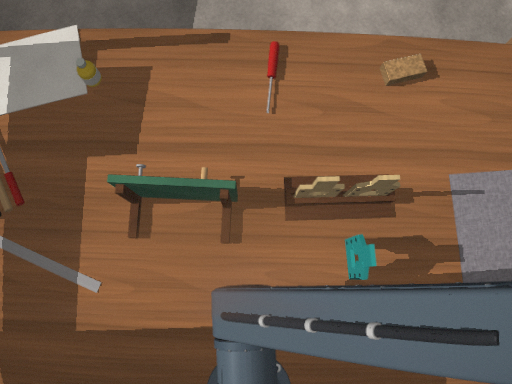

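The scene view shows two plywood plates in the rack at (130,180) and (187,190), the turquoise look-alike at (173,140), and the board with the dowel at (310,210) and the screw at (387,226). The top view shows the board at (173,187) with the screw at (140,168), and the template necks at (320,185) and (378,185).

Run:
```python
from h import *
c=dict(np.load('pics/scene.npz')); P=pts(c); f=c['frame']
save(cv2.resize(f[125:265,95:235],None,fx=4,fy=4,interpolation=cv2.INTER_CUBIC),'c1.png')
t=dict(np.load('pics/top.npz')); Q=pts(t)
hs=cv2.cvtColor(f,cv2.COLOR_RGB2HSV); ht=cv2.cvtColor(t['frame'],cv2.COLOR_RGB2HSV)
print('hsv ply',hs[165,120],hs[165,183],'green',hs[220,340],'screw',hs[226,387],'top ply',ht[185,325],ht[168,140])
for n,p in dict(L=(165,120),R=(165,183),screw=(226,388),dowel=(210,310),brd=(240,340)).items(): print(n,P[p].round(4))
def plane(M,nm):
    p=M[~np.isnan(M[:,0])]; 
    for _ in range(5):
        m=np.median(p,0) if _==0 else p.mean(0); n=np.linalg.svd(p-p.mean(0),full_matrices=False)[2][2]; n*=np.sign(n[0]); r=(p-p.mean(0))@n; p=p[abs(r)<max(2.5*r.std(),.002)]
    print(nm,'mean',p.mean(0).round(4),'n',n.round(4),'std',r.std().round(4),'N',len(p),'rng',np.percentile(p,[1,99],axis=0).round(3).tolist())
    return p
ply=(hs[...,0]>12)&(hs[...,0]<35)&(hs[...,2]>110)
v,u=np.mgrid[:384,:512]
for nm,a,b in(('L',105,158),('R',162,215)):
    m=ply&(u>a)&(u<b)&(v>135)&(v<225)&(P[...,2]>.06)&(P[...,2]<.26)
    p=plane(P[m],nm)
    st=p[(p[:,2]>.2)&(p[:,2]<.24)]; print(' neck mean',st.mean(0).round(4),np.percentile(st,[1,99],axis=0).round(4).tolist())
g=(hs[...,0]>50)&(hs[...,0]<90)&(hs[...,1]>90)&(u>270)&(u<430)&(v>180)&(v<280)
plane(P[g],'board')
# top view
for nm,a,b in(('topL',355,405),('topR',290,345)):
    m=(u>a)&(u<b)&(v>165)&(v<210)&(Q[...,2]>.225); q=Q[m]; 
    if len(q):
        print(nm,q.mean(0).round(4),len(q),np.percentile(q,[1,99],axis=0).round(4).tolist(), cv2.minAreaRect((q[:,:2]*1000).astype(np.float32)))
m=(u>100)&(u<245)&(v>165)&(v<205)&(Q[...,2]>.175);q=Q[m];print('btop',cv2.minAreaRect((q[:,:2]*1000).astype(np.float32)),q[:,2].mean())
m=(u>134)&(u<147)&(v>162)&(v<174)&(Q[...,2]>.1)
for z in zip(u[m],v[m],Q[m].round(3)): print(*z) if z[0]%2==0 else 0
```

```text
hsv ply [ 19 107 140] [ 18 106 137] green [67 86 62] screw [  0   6 118] top ply [19 96 98] [ 12   8 154]
L [ 0.4987 -0.2841  0.1898]
R [ 0.4908 -0.1462  0.2106]
screw [0.5238 0.2533 0.1762]
dowel [0.5144 0.1116 0.1728]
brd [0.4938 0.18   0.0862]
L mean [ 0.4967 -0.2758  0.1542] n [ 0.9985  0.0538 -0.0059] std 0.001 N 1933 rng [[0.493, -0.326, 0.061], [0.5, -0.228, 0.246]]
 neck mean [ 0.4973 -0.276   0.2205] [[0.4939, -0.2994, 0.2006], [0.4999, -0.2539, 0.2396]]
R mean [ 0.4902 -0.1497  0.1481] n [9.987e-01 5.120e-02 7.000e-04] std 0.0009 N 2041 rng [[0.487, -0.199, 0.062], [0.494, -0.101, 0.247]]
 neck mean [ 0.4902 -0.1496  0.22  ] [[0.4873, -0.1712, 0.2002], [0.4927, -0.1286, 0.2393]]
board mean [0.4919 0.2027 0.1322] n [ 0.9987 -0.0373  0.0345] std 0.002 N 1433 rng [[0.482, 0.069, 0.056], [0.496, 0.309, 0.192]]
topL [ 0.4883 -0.2753  0.2423] 155 [[0.4834, -0.2987, 0.226], [0.4944, -0.2552, 0.2504]] ((488.98406982421875, -277.14410400390625), (10.763654708862305, 44.6461067199707), 1.3157516717910767)
topR [ 0.4817 -0.15    0.2431] 143 [[0.477, -0.1711, 0.2255], [0.4886, -0.1288,
[... 351 characters left out ...]

136 165 [0.519 0.261 0.172]
138 165 [0.518 0.256 0.175]
140 165 [0.518 0.251 0.176]
142 165 [0.518 0.247 0.176]
144 165 [0.52  0.244 0.169]
136 166 [0.517 0.261 0.17 ]
138 166 [0.517 0.257 0.17 ]
140 166 [0.517 0.252 0.171]
142 166 [0.516 0.246 0.176]
144 166 [0.518 0.244 0.169]
138 167 [0.516 0.258 0.164]
140 167 [0.516 0.253 0.167]
142 167 [0.515 0.248 0.169]
144 167 [0.517 0.245 0.164]
140 168 [0.512 0.251 0.174]
142 168 [0.513 0.248 0.168]
140 169 [0.511 0.252 0.168]
142 169 [0.512 0.249 0.164]
140 170 [0.509 0.253 0.166]
142 170 [0.51  0.249 0.164]
140 171 [0.507 0.252 0.166]
142 171 [0.508 0.249 0.163]
140 172 [0.504 0.251 0.171]
142 172 [0.506 0.249 0.162]
140 173 [0.501 0.251 0.171]
```

View pics/c1.png

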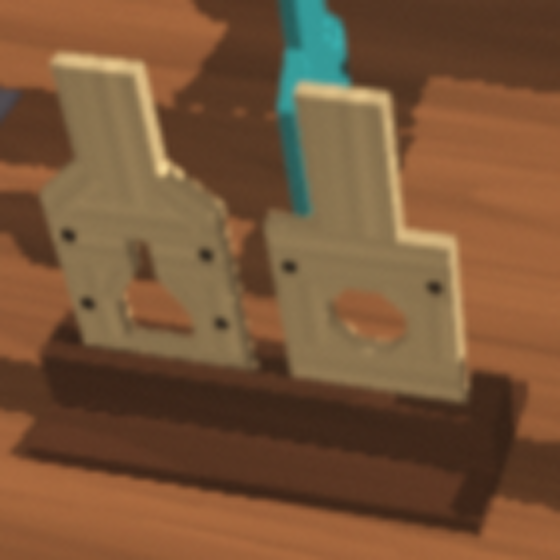

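Choice: candidates are the left plate (130,180), the right plate (187,190) and the turquoise one (173,140). The crop shows the left one has sloping shoulders and the keyhole. The right one has square shoulders and a round hole. I take the left, at about (0.490, -0.276), yaw +3.1°. I'll grip across its thickness.

Emit:
{"fn": "play_rows", "kwargs": {"commands": [[[0,0,0.06],[0,0,0]],[[0.02,0.02,0.1],[0,0,0.1]],[[0.338,0.33,0.1],[0,0,1.38]],[[0.338,0.33,0.1],[0,0,1.38]],[[0.338,0.33,0.1],[0,0,1.38]],[[0.338,0.33,0.1],[0,0,1.38]],[[0.338,0.33,0.1],[0,0,1.38]],[[0.338,0.33,0.1],[0,0,1.38]],[[0.338,0.33,0.1],[0,0,1.38]],[[0.338,0.33,0.1],[0,0,1.38]]], "gripper": 0.087}}

```text
time_s: 1.35
position: [0.4915, -0.2728, 0.3471]
tcp_rot: [[0.998, -0.0, -0.06], [0.06, 0.001, 0.998], [-0.0, -1.0, 0.001]]
force: [-0.3, -0.9, -0.1]
opening: 1.0
```

Emit:
{"fn": "play_rows", "kwargs": {"commands": [[[0,0,-0.05],[0,0,0]],[[0,0,-0.09],[0,0,0]],[[0,0,-0.12],[0,0,0]],[[0,0,-0.12],[0,0,0]],[[0,0,-0.12],[0,0,0]]]}}

```text
time_s: 1.98
position: [0.4897, -0.2774, 0.2285]
tcp_rot: [[0.999, 0.001, -0.053], [0.053, -0.001, 0.999], [0.001, -1.0, -0.001]]
force: [0.7, 1.2, -0.6]
opening: 0.998
```

Emit:
{"fn": "play_rows", "kwargs": {"commands": [[[0,0,0],[0,0,0]],[[0,0,0],[0,0,0]],[[0,0,0],[0,0,0]],[[0,0,0],[0,0,0]],[[0,0,0],[0,0,0]],[[0,0,0],[0,0,0]]], "gripper": 0.0}}

```text
time_s: 2.72
position: [0.4895, -0.2763, 0.2275]
tcp_rot: [[0.999, -0.0, -0.054], [0.054, 0.0, 0.999], [-0.0, -1.0, 0.0]]
force: [0.3, -0.2, -1.0]
opening: 0.401
```

Run:
```python
from h import *
s=read_state();print(s['time_s'],s['position'],s['opening']*.087,s['force'],s['moment'],s['joint_positions'])
c=cap('scene'); save(cv2.resize(c['frame'][50:270,60:300],None,fx=3,fy=3),'g1.png')
```

```text
2.725 [ 0.48947087 -0.27629968  0.22748363] 0.034876852789505065 [ 0.26887842 -0.23393438 -0.97593267] [-0.05260728 -0.15901262 -0.03102331] [-4.08343521e+01  2.68059874e+01  9.24685373e+01  7.58078154e-04
  6.07358528e+01 -4.39283471e+01]
```

View pics/g1.png

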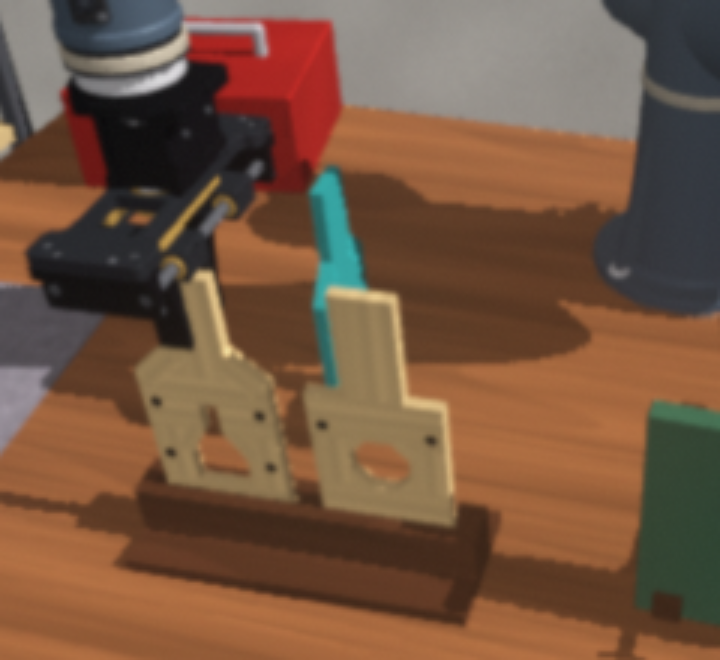

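The gripper straddles the keyhole template's neck (around (200,300) in the crop) and the fingers are still closing. I'll let them finish, then lift.

Emit:
{"fn": "play_rows", "kwargs": {"commands": [[[0,0,0],[0,0,0]],[[0,0,0],[0,0,0]],[[0,0,0],[0,0,0]],[[0,0,0],[0,0,0]],[[0,0,0],[0,0,0]],[[0,0,0],[0,0,0]]]}}

```text
time_s: 3.52
position: [0.4897, -0.2763, 0.2275]
tcp_rot: [[0.999, 0.001, -0.054], [0.054, -0.0, 0.999], [0.001, -1.0, -0.0]]
force: [0.5, -1.1, -1.4]
opening: 0.111
```

Emit:
{"fn": "play_rows", "kwargs": {"commands": [[[0,0,0.01],[0,0,0]],[[0,0,0.03],[0,0,0]],[[0,0,0.055],[0,0,0]],[[0,0,0.08],[0,0,0]],[[0,0,0.09],[0,0,0]],[[0,0,0.09],[0,0,0]],[[0,0,0.09],[0,0,0]]]}}

```text
time_s: 4.4
position: [0.4888, -0.2759, 0.3165]
tcp_rot: [[0.999, -0.002, -0.054], [0.054, 0.002, 0.999], [-0.002, -1.0, 0.002]]
force: [-0.6, 0.5, -2.3]
opening: 0.108
```

Run:
```python
from h import *
s=read_state();print(s['time_s'],s['position'],s['opening']*.087,s['force'],s['moment'])
c=cap('scene');save(cv2.resize(c['frame'][50:270,60:300],None,fx=3,fy=3),'g2.png')
```

```text
4.4 [ 0.48882812 -0.27586044  0.31651204] 0.009434501899897552 [-0.62273258  0.54945897 -2.26046198] [-0.07063801 -0.09977518 -0.01235124]
```

View pics/g2.png

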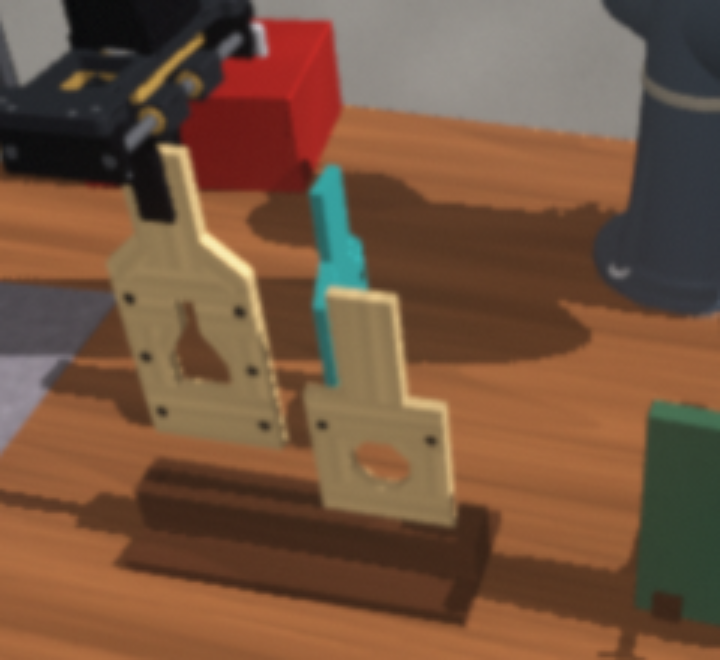

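The template is held and clear of the groove, and the other one hasn't moved. Next I move forward, then across to stand in front of the screw, turning to the board's yaw (about -2°).

Emit:
{"fn": "play_rows", "kwargs": {"commands": [[[0.02,0,0],[0,0,0]],[[0.05,0,0],[0,0,0]],[[0.08,0,0],[0,0,0]],[[0.105,0.005,0.002],[0,0,0]],[[0.11,0.03,0.002],[0,0,0]],[[0.11,0.07,0.002],[0,0,-0.02]],[[0.11,0.11,0.002],[0,0,-0.04]],[[0.11,0.16,0.002],[0,0,-0.06]],[[0.11,0.21,0.002],[0,0,-0.09]],[[0.11,0.26,0.002],[0,0,-0.09]]]}}

```text
time_s: 5.7
position: [0.5977, -0.0138, 0.3189]
tcp_rot: [[0.999, -0.003, 0.036], [-0.036, 0.001, 0.999], [-0.003, -1.0, 0.001]]
force: [0.7, 0.7, -1.1]
opening: 0.113
```

Emit:
{"fn": "play_rows", "kwargs": {"commands": [[[0,0.05,0],[0,0,0]],[[0,0.1,0],[0,0,0]],[[0,0.15,0],[0,0,0]],[[0,0.19,0],[0,0,0]],[[0,0.225,0],[0,0,0]],[[0,0.25,0],[0,0,0]],[[0,0.264,0],[0,0,0]],[[0,0.268,0],[0,0,0]],[[0,0.268,0],[0,0,0]],[[0,0.268,0],[0,0,0]]]}}

```text
time_s: 6.95
position: [0.5996, 0.2506, 0.3195]
tcp_rot: [[0.999, -0.0, 0.037], [-0.037, -0.0, 0.999], [-0.0, -1.0, -0.0]]
force: [0.7, -0.2, -0.9]
opening: 0.115
```

Run:
```python
from h import *
s=read_state();print(s['time_s'],s['position'],s['tcp_rot'].round(3).tolist(),s['opening']*.087,s['force'])
t=cap('top');c=cap('scene')
a=cv2.resize(c['frame'][120:320,250:480],None,fx=3,fy=3); b=cv2.resize(t['frame'][110:220,90:250],None,fx=3,fy=3)
save(a,'s3.png')
P=pts(c);hs=cv2.cvtColor(c['frame'],cv2.COLOR_RGB2HSV)
m=(P[...,0]>.585)&(P[...,0]<.625)&(P[...,2]>.09)&(P[...,2]<.35)&(P[...,1]>.18)&(P[...,1]<.33)&(hs[...,1]>40)&(hs[...,2]>80)
p=P[m];A=np.c_[p[:,1:],np.ones(len(p))]
for _ in range(4):
    k=np.linalg.lstsq(A,p[:,0],rcond=None)[0];r=p[:,0]-A@k;g=abs(r)<.004;p,A=p[g],A[g]
print('plane x=ay+bz+c',k.round(4),len(p),p.mean(0),np.percentile(p,[.5,99.5],axis=0).round(4).tolist())
for z in(.11,.13,.15,.2,.22):
    q=p[abs(p[:,2]-z)<.006]; print(z,np.percentile(q[:,1],[1,99]).round(4),q[:,1].mean().round(4))
# hole rays: pixels behind plate, compute plate-plane intersections of keyhole boundary
mask=m.astype(np.uint8); cs,h=cv2.findContours(mask,cv2.RETR_CCOMP,cv2.CHAIN_APPROX_NONE)
for i,cc in enumerate(cs):
    if h[0][i][3]>=0 and len(cc)>15:
        q=P[cc[:,0,1],cc[:,0,0]]; q=q[abs(q[:,0]-.605)<.03]
        print('hole',cc.reshape(-1,2).mean(0),np.nanmin(q,0).round(4),np.nanmax(q,0).round(4))
```

```text
6.95 [0.59957891 0.25063553 0.31950847] [[0.999, -0.0, 0.037], [-0.037, -0.0, 0.999], [-0.0, -1.0, -0.0]] 0.009965530890259618 [ 0.7059979  -0.22461491 -0.92914218]
plane x=ay+bz+c [ 0.0387 -0.0023  0.5961] 4318 [0.60526301 0.24927802 0.20518173] [[0.601, 0.2001, 0.1056], [0.6086, 0.2986, 0.3022]]
0.11 [0.2009 0.2977] 0.2493
0.13 [0.2008 0.2978] 0.2489
0.15 [0.2008 0.298 ] 0.2491
0.2 [0.2008 0.2986] 0.25
0.22 [0.2002 0.2977] 0.2495
hole [420.9375 244.9375] [0.6066 0.2848 0.2225] [0.6087 0.2936 0.2342]
hole [387.81914894 254.39361702] [0.5948 0.2254 0.1512] [0.6073 0.2726 0.2311]
```

View pics/s3.png

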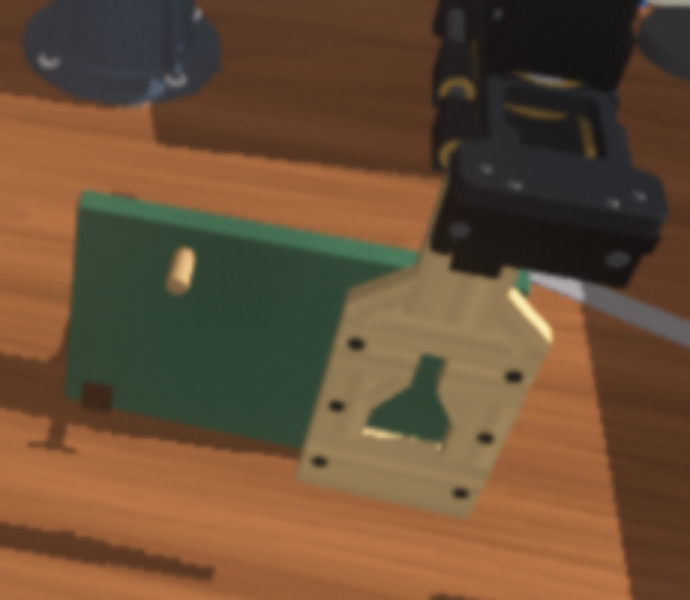

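Run:
```python
from h import *
c=dict(np.load('pics/scene.npz')); f=cv2.imread('pics/scene0.png')[...,::-1]
hs=cv2.cvtColor(np.ascontiguousarray(f),cv2.COLOR_RGB2HSV)
r=hs[214:240,374:402]; m=((r[...,1]<60)&(r[...,2]>75)).astype(np.uint8)
n,l,st,ce=cv2.connectedComponentsWithStats(m); print(st.tolist(),ce.round(2).tolist())
print('\n'.join(''.join('#' if x else '.' for x in w) for w in m))
print(r[4:20:2,4:24:2,2])
i=1+np.argmax(st[1:,4]); v,u=np.nonzero(l==i)
uv=np.stack([u+374.,v+214.],-1).reshape(-1,1,2)
p=cv2.undistortPoints(uv,c['mtx'],c['dist_coeffs']).reshape(-1,2)
T=c['cam_to_world'];d=np.c_[p,np.ones(len(p))]@T[:3,:3].T
q=T[:3,3]+d*((.523-T[0,3])/d[:,0])[:,None]
print('y,z range',q.min(0),q.max(0),q.mean(0))
```

```text
[[0, 0, 28, 26, 586], [6, 3, 14, 17, 142]] [[13.7, 12.42], [12.69, 12.82]]
............................
............................
............................
............##..............
...........####.............
...........#####............
...........#####............
...........#####............
...........#####............
...........#####............
..........#######...........
.........#########..........
........###########.........
.......#############........
.......#############........
......##############........
......#############.........
.......############.........
.......###########..........
.........########...........
............................
............................
............................
............................
............................
............................
[[ 65  66  66  69 110  90  65  66  65  65]
 [ 64  66  67  73 138 153  72  66  64  65]
 [ 65  65  67  73 141 150  71  65  66  65]
 [ 66  66  67  85 136 140  87  66  65  65]
 [ 65  65  82  97 110 134 154  96  65  64]
 [ 65  75  91  94  93  95 116 122  66  64]
 [ 65  79  93  94  94  94  94  90  64  64]
 [ 65  67  84  91  93  94  88  70  63  63]]
y,z range [0.523      0.24184954 0.15588936] [0.523      0.26360315 0.19641063] [0.523      0.25182999 0.17272463]
```

Head centre y is 0.2527 and z about 0.166, and its 21.8 mm width matches the 22 given. The template centre measures y 0.2493, so it needs +3.5 mm in y, -94 mm in x and -3 mm in z.

Emit:
{"fn": "play_rows", "kwargs": {"commands": [[[0,0.0035,-0.003],[0,0,0]],[[-0.02,0.0035,-0.003],[0,0,0]],[[-0.045,0.0035,-0.003],[0,0,0]],[[-0.06,0.0035,-0.003],[0,0,0]],[[-0.07,0.0035,-0.003],[0,0,0]],[[-0.08,0.0035,-0.003],[0,0,0]],[[-0.09,0.0035,-0.003],[0,0,0]],[[-0.094,0.0035,-0.003],[0,0,0]],[[-0.094,0.0035,-0.003],[0,0,0]]]}}

```text
time_s: 8.18
position: [0.5055, 0.2552, 0.3166]
tcp_rot: [[0.999, 0.0, 0.036], [-0.036, 0.0, 0.999], [0.0, -1.0, 0.0]]
force: [0.4, -0.1, -0.4]
opening: 0.115
```

Run:
```python
from h import *
s=read_state();print(s['time_s'],s['position'],s['opening']*.087,s['force'],s['moment'])
c=cap('scene');save(cv2.resize(c['frame'][130:290,300:450],None,fx=4,fy=3.7),'i4.png')
```

```text
8.175 [0.50546926 0.25520042 0.3166273 ] 0.009991019746480135 [ 0.36689961 -0.09036655 -0.37420145] [-0.00886858 -0.09695774  0.00154637]
```

View pics/i4.png

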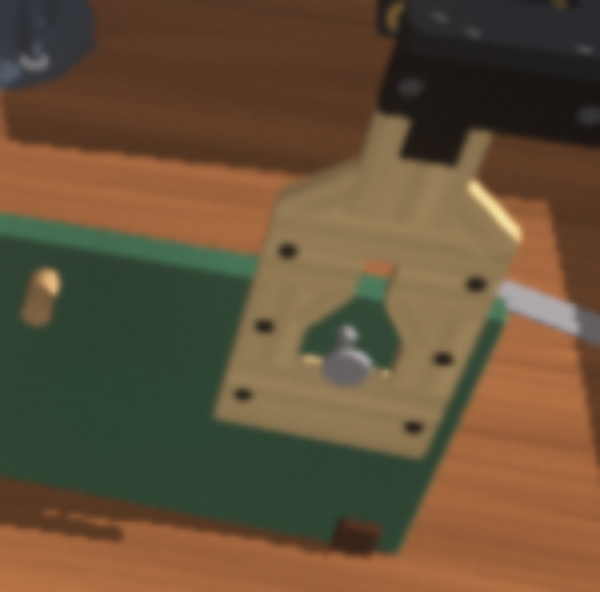

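The screw head shows through the wide part of the keyhole at (345,365), with no contact force. Now I lower it.

Emit:
{"fn": "play_rows", "kwargs": {"commands": [[[0,-0.0005,-0.01],[0,0,0]],[[0,-0.0005,-0.02],[0,0,0]],[[0,-0.0005,-0.028],[0,0,0]],[[0,-0.0005,-0.034],[0,0,0]],[[0,-0.0005,-0.04],[0,0,0]],[[0,-0.0005,-0.045],[0,0,0]],[[0,-0.0005,-0.05],[0,0,0]],[[0,-0.0005,-0.052],[0,0,0]],[[0,-0.0005,-0.052],[0,0,0]]]}}

```text
time_s: 9.35
position: [0.5055, 0.2546, 0.2644]
tcp_rot: [[0.999, -0.0, 0.036], [-0.036, -0.0, 0.999], [-0.0, -1.0, -0.0]]
force: [-0.1, 0.3, -0.1]
opening: 0.112
```

Emit:
{"fn": "play_rows", "kwargs": {"commands": [[[0,0,-0.001],[0,0,0]],[[0,0,-0.002],[0,0,0]],[[0,0,-0.003],[0,0,0]],[[0,0,-0.004],[0,0,0]],[[0,0,-0.004],[0,0,0]]]}}

```text
time_s: 9.98
position: [0.5054, 0.2546, 0.2605]
tcp_rot: [[0.999, -0.0, 0.036], [-0.036, -0.0, 0.999], [-0.0, -1.0, -0.0]]
force: [-0.2, 0.6, -1.7]
opening: 0.113
```

Run:
```python
from h import *
s=read_state();print(s['time_s'],s['position'],s['opening']*.087,s['force'],s['moment'])
c=cap('scene');save(cv2.resize(c['frame'][140:300,300:450],None,fx=4,fy=3.7),'i5.png')
```

```text
9.975 [0.50544633 0.25463824 0.26045977] 0.0098025833163593 [-0.19136404  0.64359723 -1.68457724] [ 0.02575429 -0.0611051  -0.01186663]
```

View pics/i5.png

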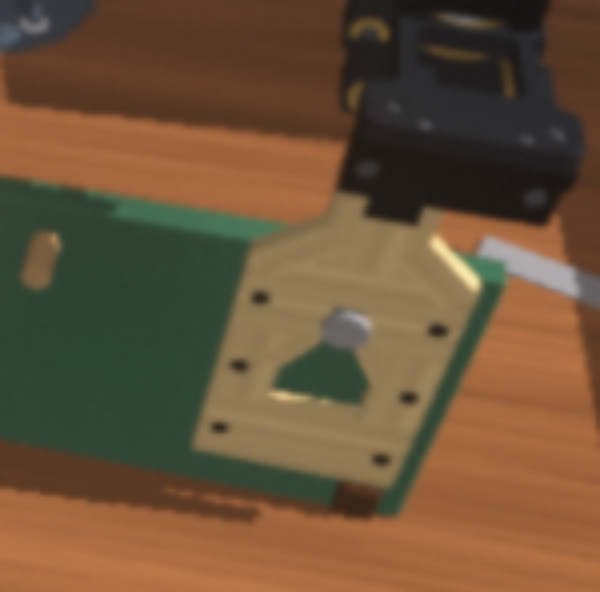

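The neck is in the slot, with the head at (345,328) in front of it. I creep down until the neck takes the load.

Emit:
{"fn": "play_rows", "kwargs": {"commands": [[[0,0,-0.001],[0,0,0]],[[0,0,-0.001],[0,0,0]],[[0,0,-0.001],[0,0,0]]]}}

```text
time_s: 10.4
position: [0.5055, 0.2547, 0.2595]
tcp_rot: [[0.999, -0.0, 0.036], [-0.036, -0.0, 0.999], [-0.0, -1.0, -0.0]]
force: [0.1, -0.7, -0.7]
opening: 0.112
```

Emit:
{"fn": "play_rows", "kwargs": {"commands": [[[0,0,-0.001],[0,0,0]],[[0,0,-0.001],[0,0,0]],[[0,0,-0.001],[0,0,0]]]}}

```text
time_s: 10.78
position: [0.5055, 0.2547, 0.2593]
tcp_rot: [[0.999, 0.001, 0.036], [-0.036, 0.0, 0.999], [0.001, -1.0, 0.0]]
force: [-1.5, -0.5, 5.9]
opening: 0.111
```

Contact: +6 N at TCP z 0.259, where it was expected (0.2595). I open the gripper gently.

Emit:
{"fn": "play_rows", "kwargs": {"commands": [[[0,0,0.0005],[0,0,0]],[[0,0,0.0005],[0,0,0]],[[0,0,0.0005],[0,0,0]],[[0,0,0.0005],[0,0,0]],[[0,0,0.0005],[0,0,0]],[[0,0,0.0005],[0,0,0]],[[0,0,0.0005],[0,0,0]],[[0,0,0.0005],[0,0,0]]], "gripper": 0.06}}

```text
time_s: 11.78
position: [0.5055, 0.2547, 0.2591]
tcp_rot: [[0.999, 0.0, 0.036], [-0.036, 0.0, 0.999], [0.0, -1.0, 0.0]]
force: [-0.6, -0.1, -0.8]
opening: 0.687
```

Run:
```python
from h import *
s=read_state();print(s['time_s'],s['position'],s['opening']*.087,s['force'])
c=cap('scene');save(cv2.resize(c['frame'][140:300,300:450],None,fx=4,fy=3.7),'i6.png')
```

```text
11.775 [0.50550649 0.25466498 0.25905776] 0.059755340168400936 [-0.55088956 -0.13827143 -0.84795915]
```

View pics/i6.png

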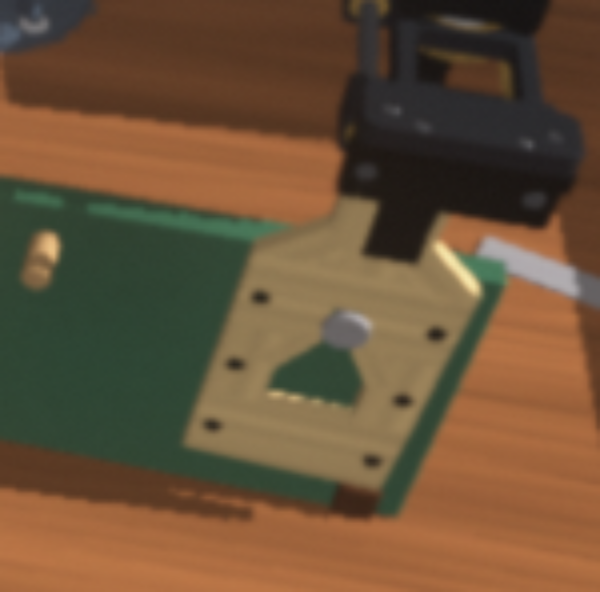

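Released, and it hangs on the neck. I lift the gripper straight up, clear of it.

Emit:
{"fn": "play_rows", "kwargs": {"commands": [[[0,0,0.01],[0,0,0]],[[0,0,0.03],[0,0,0]],[[0,0,0.06],[0,0,0]],[[0,0,0.1],[0,0,0]],[[0,0,0.14],[0,0,0]],[[0,0,0.15],[0,0,0]],[[0,0,0.15],[0,0,0]],[[0,0,0.15],[0,0,0]],[[0,0,0.15],[0,0,0]],[[0,0,0.15],[0,0,0]]]}}

```text
time_s: 13.08
position: [0.5053, 0.2546, 0.408]
tcp_rot: [[0.999, -0.002, 0.036], [-0.036, -0.001, 0.999], [-0.002, -1.0, -0.001]]
force: [-0.2, -0.4, 0.2]
opening: 0.691
```

Emit:
{"fn": "play_rows", "kwargs": {"commands": [[[0,0,0],[0,0,0]],[[0,0,0],[0,0,0]],[[0,0,0],[0,0,0]],[[0,0,0],[0,0,0]],[[0,0,0],[0,0,0]],[[0,0,0],[0,0,0]],[[0,0,0],[0,0,0]],[[0,0,0],[0,0,0]]]}}

```text
time_s: 14.08
position: [0.5055, 0.2547, 0.4091]
tcp_rot: [[0.999, 0.0, 0.036], [-0.036, 0.0, 0.999], [0.0, -1.0, 0.0]]
force: [0.2, 0.6, -0.4]
opening: 0.688
```

Run:
```python
from h import *
s=read_state();print(s['time_s'],s['position'],s['force'])
c=cap('scene');save(cv2.resize(c['frame'][100:300,90:450],None,fx=2.2,fy=2.2),'f7.png')
P=pts(c);hs=cv2.cvtColor(c['frame'],cv2.COLOR_RGB2HSV)
m=(hs[...,0]>12)&(hs[...,0]<35)&(hs[...,2]>90)&(P[...,0]>.49)&(P[...,0]<.56)&(P[...,1]>.19)&(P[...,1]<.32)&(P[...,2]>.03)
p=P[m];A=np.c_[p[:,1:],np.ones(len(p))]
for _ in range(4):
    k=np.linalg.lstsq(A,p[:,0],rcond=None)[0];r=p[:,0]-A@k;g=abs(r)<.004;p,A=p[g],A[g]
print(k,len(p),np.percentile(p,[.5,99.5],axis=0).round(4).tolist())
for z in(.06,.1,.15,.24,.26):
    q=p[abs(p[:,2]-z)<.007]; print(z,np.percentile(q[:,1],[1,99]).round(4),np.percentile(q[:,1],[1,99]).mean().round(4))
```

```text
14.075 [0.50550625 0.25466237 0.40906058] [ 0.23763731  0.58117291 -0.39617723]
[ 0.03976538 -0.00398346  0.50152306] 3870 [[0.5067, 0.2017, 0.0455], [0.5145, 0.3018, 0.2806]]
0.06 [0.2007 0.2976] 0.2492
0.1 [0.2014 0.3007] 0.2511
0.15 [0.2033 0.3021] 0.2527
0.24 [0.2329 0.2783] 0.2556
0.26 [0.2337 0.2792] 0.2564
```

View pics/f7.png

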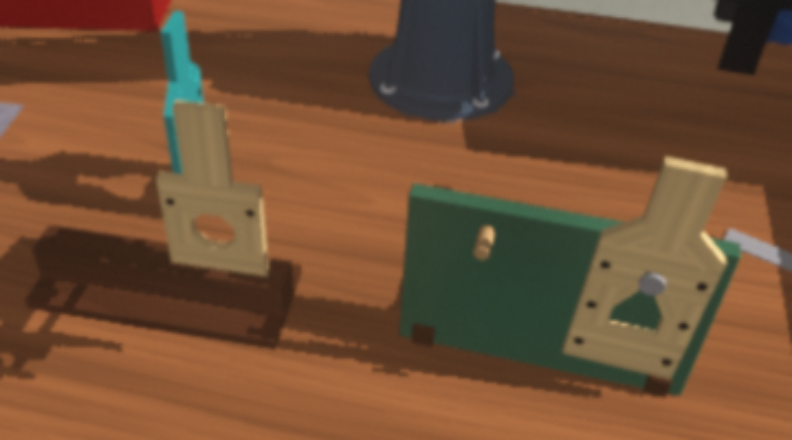

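It hangs with the head at (652,284) in front of the slot. The other template is still in the rack at (212,225). The tilt is about 2°, so I wait to see whether it is still swinging.

Emit:
{"fn": "play_rows", "kwargs": {"commands": [[[0,0,0],[0,0,0]],[[0,0,0],[0,0,0]],[[0,0,0],[0,0,0]],[[0,0,0],[0,0,0]],[[0,0,0],[0,0,0]]]}}

```text
time_s: 14.75
position: [0.5055, 0.2547, 0.409]
tcp_rot: [[0.999, -0.0, 0.036], [-0.036, -0.0, 0.999], [-0.0, -1.0, -0.0]]
force: [0.4, 0.3, -0.4]
opening: 0.687
```

Run:
```python
from h import *
for i in range(4):
    c=cap('scene')
    P=pts(c);hs=cv2.cvtColor(c['frame'],cv2.COLOR_RGB2HSV)
    p=P[(hs[...,0]>12)&(hs[...,0]<35)&(hs[...,2]>90)&(P[...,0]>.5)&(P[...,0]<.52)&(P[...,1]>.19)&(P[...,1]<.32)&(P[...,2]>.03)]
    zz=np.array([.06,.08,.1,.12,.15,.17,.23,.24,.25,.26,.27]);y=[np.percentile(p[abs(p[:,2]-z)<.007][:,1],[1,99]).mean() for z in zz]
    print(read_state()['time_s'],np.degrees(np.polyfit(zz,y,1)[0]).round(2))
```

```text
14.8 1.99
14.85 2.02
14.9 1.99
14.95 2.0
```

The tilt is steady at 2.0°, so the plate is at rest, freely hung and nearly upright. Gripping it again would risk more than it could gain, so I hand in.

```bash
python3 -c "
from rig import *
print(hand_in())"
```

```text
the job is handed in; nothing more can be done
None
```

The keyhole template (the left one, with sloping shoulders) is hanging on the round-headed screw, and the job was handed in at about 15 s of the 42 s allowed. I gripped it by the neck stub, passed the wide part of the keyhole over the screw head, and lowered it until the screw neck took the load, at about 6 N. Then I let go and lifted the gripper straight up, about 15 cm clear.

- **Hanging:** in the last picture the screw head sits in front of the narrow slot. The measured underside is at z ≈ 0.045 m, against 0.044 m expected.
- **Not exactly straight:** the template leans 2.0° sideways. That reading stayed the same over the last four pictures, so it is at rest and not swinging. I left it rather than risk gripping it again.
- **The rest of the scene:** the other template is still in the rack, and I did not touch the turquoise look-alike.

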